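# Check-weigh a portion of macadamia nuts, tip it into a tub and close the tub

### The arm

A 6-joint arm with a two-finger parallel gripper is mounted at the origin on the work surface. World frame = base frame: x ahead of the robot, y to its left, z up, the work surface at z = 0. Lengths are in mm, angles in rad, forces in N, time in s.
With the tool pointing down it reaches from about 350 to 975 mm from the base axis. Payload 7.1 kg.
Tool frame: the origin (TCP) lies on the front face of the gripper's body, between the roots of the fingers; the fingertips stand 80 mm ahead of it and the grasp point (between the pads) lies 61 mm ahead of it (env.tips_ahead is the distance from the TCP to the fingertips, in mm); z points along the fingers, y is the line along which they close (so a half turn about z gives the same grasp; the last joint's range is limited). The gripper opens to 88 mm and grips with 3 to 60 N. Pads are 20 mm wide; open, the fingers measure 115 mm over their backs; the gripper's body (75 mm by 178 mm) begins 61 mm behind the grasp point.
Start: joints at [-1.168, 0.423, 1.63, -0, 1.089, -0.019], TCP at [255.892, -570.197, 302.675] pointing down, gripper open.
Joint ranges: [-3, 3], [-0.9, 2.11], [0.09, 2.58], [-1.31, 4.45], [0.11, 2.69], [-2.54, 2.54]. Speed limits (rad/s): [2.39, 2.39, 3.01, 3.14, 3.14, 3.14].

### API

Orientations are given as a unit quaternion [x, y, z, w].
In Python, from station import env, set_gripper, viewer, workorder gives the robot as it stands. Calls block until the motion is done:
- env.reach(position, orientation): joint-space move of the TCP to a pose.
- env.move_l(position, rot=None, rate=150, f_stop=None): straight line of the TCP; rot=None keeps the orientation; rate is the mean speed in mm/s. With f_stop (N) it stops when the force on the tool has changed by that much, and returns True; else False.
- env.move_joints(angles): joint-space move.
- set_gripper(opening): finger opening in mm; the grip force is fixed at half the most; returns when the fingers have stopped.
- env.hold(seconds).
- env.ik(position, orientation): joint angles nearest the present ones, or None.
- env.read_state(): the state.
- viewer.camera(name): name is "scene" or "top" or "wrist"; returns the picture (400x640x3 uint8, blue, green, red); there is no depth.
- viewer.camera_params(name): a dict with "fx", "fy", "cx", "cy" (pixels), "pose" (4x4, takes a point from camera to world coordinates); the wrist camera has in their place "tool_from_camera" (4x4, takes a point from camera to tool coordinates, whose origin is the TCP and whose axes are the flange's). Camera axes: x right, y up, looking along -z (the intrinsics and any distortion apply to the point x, -y, -z); pixel columns grow to the right and rows downward; lengths in mm; the calibration is good to about 2 mm. A picture is of the moment at which its call begins: read the wrist's pose just before it. camera_params takes no time and is no camera call.
A pose or a line that the arm cannot do raises env.IKError and nothing moves.
- workorder.sign_off(): hands the job in; it is judged then, once.
The state is a dict: "time_s": time; "qpos": joint angles; "dq": joint speeds; "tau": joint torques, N m; "tool_pos": TCP position; "orientation": TCP orientation; "force": force on the tool from outside, world axes, zero at the start; "wrist_torque": the same for the moment, N m; "width": finger opening in mm; "grip_force": force on a finger pad.
Only numpy, scipy, OpenCV 4.12 (cv2) and the standard library are available. Lean on these libraries where they do the work, as an engineer would, in place of code of your own. Each camera call takes 0.05 s, during which the arm holds its last target. There are 200 camera calls.

### The job

Lift the blue cup that holds the macadamia nuts out of the green crate, stand it on the plate of the scale and let go of it so that it is weighed for a second; then take it again, tip all eight macadamia nuts into the clear tub, and stand the empty cup upright in the yellow tray. Finally put the white lid on the tub so that it sits flat and fully home, keeping the tub standing and leaving the other cup in the crate, the finished tub and the nest of clear cups where they are.

Things in the scene. Friction and masses are not known exactly. Their poses are not given: they have to be found in the camera images.
- cup: the filled cup: blue, round, 90 mm tall, outside diameter 58 mm at the foot and 70 at the rim, wall 3, floor 5, slippery inside, 90 g, holding eight nuts; stands in one cell of the crate (which one varies); take it there from straight above. Tipping it 112 to 125 degrees empties it: best in a lower grasp leaning 45 degrees away from the pouring side. Origin: centre of underside
- cup_rim (a point): centre of the filled cup's mouth, 90 mm above its underside
- spare: an empty blue cup, otherwise the same as the filled one, standing in the other cell of the crate, 116 mm away; to be left alone; origin at the centre of its underside
- crate: fixed green open crate, 230 (x) x 120 (y) x 45 mm tall, walls and floor 5 mm, one wall across the middle making two cells side by side along its x axis; origin at the centre of its underside
- scale: fixed white scale, 190 (x) x 150 (y) mm, body 30 mm tall, green display and buttons at its -x end; a dark steel plate lies on it; origin at the centre of its underside
- scale_plate (a point): centre of the top of the scale's dark plate, 40 mm above the table; the plate measures 130 (x) x 140 (y) mm, axes as the scale's; it does not move
- tub: the clear round open tub, loose, 150 g, 75 mm tall, outside diameter 108 mm at the foot and 130 mm at the rim, mouth 123 mm wide, floor 4 mm; origin at the centre of its underside, z up
- lid: white round lid, loose, 60 g, right way up on the table: disc of 136 mm diameter, 7 to 11 mm above its underside, over a plug of 110 mm diameter that enters the tub's mouth; on top an orange grip bar 60 mm long (lid's x), 14 mm wide (y), 11 to 37 mm above the underside. Origin: centre of the plug's underside; home, it lies 68 mm above the tub's origin
- tray: fixed yellow square tray, 140 x 140 mm outside, wall 5 mm thick and 14 mm high, floor 5 mm thick; origin at the centre of its underside. The tray and the lid lie on the left (+y) side, one nearer to the robot and one farther; which is which varies
- finished: a finished tub with its lid on, bystander, 136 mm diameter, 105 mm tall, loose; origin at the centre of its underside
- nest: a nest of clear cups with white bands, bystander, 106 mm diameter, 114 mm tall, loose; origin at the centre of its underside
- nut0: one of eight macadamia nuts in the shell, brown, nearly round, 24 x 22 x 22 mm, 10 g, all heaped in the filled cup at the start; origin at its middle
- nut1: one of eight macadamia nuts in the shell, brown, nearly round, 24 x 22 x 22 mm, 10 g, all heaped in the filled cup at the start; origin at its middle
- nut2: one of eight macadamia nuts in the shell, brown, nearly round, 24 x 22 x 22 mm, 10 g, all heaped in the filled cup at the start; origin at its middle
- nut3: one of eight macadamia nuts in the shell, brown, nearly round, 24 x 22 x 22 mm, 10 g, all heaped in the filled cup at the start; origin at its middle
- nut4: one of eight macadamia nuts in the shell, brown, nearly round, 24 x 22 x 22 mm, 10 g, all heaped in the filled cup at the start; origin at its middle
- nut5: one of eight macadamia nuts in the shell, brown, nearly round, 24 x 22 x 22 mm, 10 g, all heaped in the filled cup at the start; origin at its middle
- nut6: one of eight macadamia nuts in the shell, brown, nearly round, 24 x 22 x 22 mm, 10 g, all heaped in the filled cup at the start; origin at its middle
- nut7: one of eight macadamia nuts in the shell, brown, nearly round, 24 x 22 x 22 mm, 10 g, all heaped in the filled cup at the start; origin at its middle

How it is judged (in metres and radians):
On the way, in this order (a step that is already met when the one before it is completed fails the run):
1. the filled cup, all eight macadamia nuts in it, stands upright on the scale's plate, let go and at rest (z of nut0 in the frame of cup between 0 and 0.095 m and horizontal distance between each of nut0, nut1, nut2, nut3, nut4, nut5, nut6, nut7 and cup below 0.04 m and z of nut1 in the frame of cup between 0 and 0.095 m and z of nut2 in the frame of cup between 0 and 0.095 m and z of nut3 in the frame of cup between 0 and 0.095 m and z of nut4 in the frame of cup between 0 and 0.095 m and z of nut5 in the frame of cup between 0 and 0.095 m and z of nut6 in the frame of cup between 0 and 0.095 m and z of nut7 in the frame of cup between 0 and 0.095 m and x of cup in the frame of scale_plate between -0.05 and 0.05 m and y of cup in the frame of scale_plate between -0.055 and 0.055 m and contact force between cup and scale above 0.3 N and angle between cup's own z axis and vertical below 0.1 rad and linear speed of cup below 0.03 m/s and contact force between cup and the fingers below 0.1 N), for 0.5 s.
2. all eight macadamia nuts are in the tub (z of nut0 in the frame of tub between 0 and 0.075 m and horizontal distance between each of nut0, nut1, nut2, nut3, nut4, nut5, nut6, nut7 and tub below 0.058 m and z of nut1 in the frame of tub between 0 and 0.075 m and z of nut2 in the frame of tub between 0 and 0.075 m and z of nut3 in the frame of tub between 0 and 0.075 m and z of nut4 in the frame of tub between 0 and 0.075 m and z of nut5 in the frame of tub between 0 and 0.075 m and z of nut6 in the frame of tub between 0 and 0.075 m and z of nut7 in the frame of tub between 0 and 0.075 m), for 0.2 s.
3. the cup stands upright in the tray, let go and at rest, the macadamia nuts in the tub (all of step 2 and x of cup in the frame of tray between -0.045 and 0.045 m and y of cup in the frame of tray between -0.045 and 0.045 m and z of cup in the frame of tray below 0.012 m and angle between cup's own z axis and vertical below 0.1 rad and linear speed of cup below 0.03 m/s and contact force between cup and the fingers below 0.1 N), for 0.2 s.
4. the lid sits flat and home on the tub, let go (horizontal distance between lid and tub below 0.009 m and z of lid in the frame of tub between 0.062 and 0.072 m and angle between the z axis of lid and the z axis of tub, either way round below 0.06 rad and angle between lid's own z axis and vertical below 0.1 rad and linear speed of each of lid, tub below 0.03 m/s and contact force between lid and the fingers below 0.1 N), for 0.2 s.
At the end, for the whole second after the job is handed in: All eight macadamia nuts in the upright tub; lid flat on its rim (within 9 mm of centre, 62 to 72 mm above the tub's foot, 0.06 rad); cup upright (0.1 rad) in the tray, within 45 mm of its centre along each side; all released and at rest (all of step 3 and all of step 4 and angle between tub's own z axis and vertical below 0.1 rad and height (world z) of tub below 0.01 m); the robot touches nothing.
It fails at once if the spare cup is moved by more than 40 mm or tipped over (distance of spare from where it was at the start of the episode above 0.04 m or angle between spare's own z axis and vertical above 0.5 rad).
It fails at once if the finished tub is moved by more than 30 mm (distance of finished from where it was at the start of the episode above 0.03 m).
It fails at once if the nest of cups is moved by more than 30 mm (distance of nest from where it was at the start of the episode above 0.03 m).
It fails at once if the tub is tipped (more than 0.6 rad) (angle between tub's own z axis and vertical above 0.6 rad).
It also fails if it takes over 72 s, if anything falls off the work surface, if the arm or the gripper's body presses on something with over 40 N, if the wrist force passes 120 N, or if a joint passes its speed limit or range.

## Working session

There is one attempt and no reset: what is moved stays moved. The work goes in short steps, each a Python script; the robot and the scene stay as the last script left them, time stands still between calls to the robot, and variables do not carry over. Pictures are saved under pics/ and viewed, at most 10 in all, crops included, and the job is handed in when it is done.

```bash
ls; mkdir -p pics
python3 - <<'E'
from station import env, viewer
import cv2, numpy as np
np.set_printoptions(precision=3,suppress=True)
for n in("top","scene"):
    cv2.imwrite(f"pics/{n}0.png",viewer.camera(n)); print(n,viewer.camera_params(n))
print(viewer.camera_params("wrist")); s=env.read_state(); print(s["time_s"],s["orientation"],s["force"])
E
```

```text
pics
top {'fx': 444.5182380812065, 'fy': 444.5182380812065, 'cx': 318.3415131488443, 'cy': 195.08632714519996, 'pose': array([[   0.021,    0.994,   -0.111,  495.117],
       [  -0.999,    0.018,   -0.026,  -11.839],
       [  -0.024,    0.111,    0.994, 1168.949],
       [   0.   ,    0.   ,    0.   ,    1.   ]])}
scene {'fx': 403.56865714733345, 'fy': 403.56865714733345, 'cx': 323.2826568130691, 'cy': 199.23773312963274, 'pose': array([[  -0.19 ,   -0.639,    0.745, 1341.818],
       [   0.982,   -0.115,    0.153,  150.101],
       [  -0.012,    0.761,    0.649,  735.999],
       [   0.   ,    0.   ,    0.   ,    1.   ]])}
{'fx': 308.8846681498968, 'fy': 308.8846681498968, 'cx': 315.6815565276491, 'cy': 202.82643668218682, 'tool_from_camera': array([[ -0.001,   0.957,   0.289,  80.751],
       [  1.   ,   0.001,   0.   ,   0.1  ],
       [  0.   ,   0.289,  -0.957, -82.14 ],
       [  0.   ,   0.   ,   0.   ,   1.   ]])}
0.1 [ 0.978  0.209 -0.    -0.001] [ 0.186  0.147 -0.225]
```

View pics/top0.png

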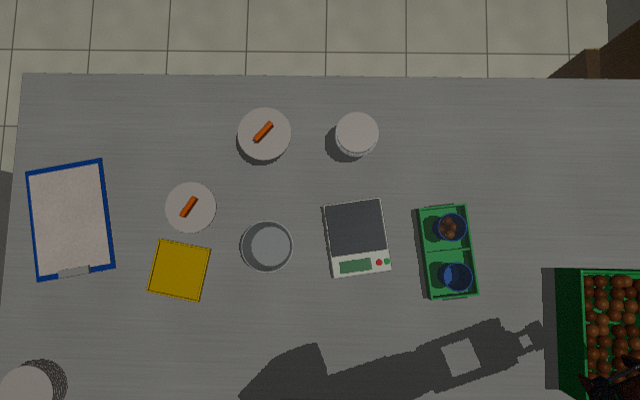

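View pics/scene0.png

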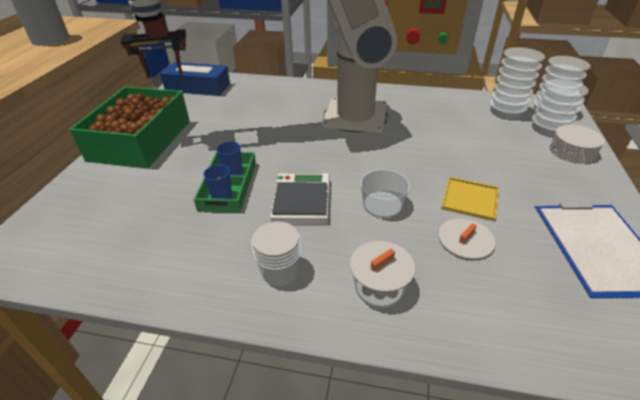

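The top view shows the filled cup in the far cell (450,228), spare (455,277), scale (357,237), tub (266,246), lid (190,207), tray (180,270), finished tub (264,134) and nest (357,133). I'll enlarge crops to measure these more closely.

Run:
```python
import cv2
i=cv2.imread("pics/top0.png")
def crop(n,x0,x1,y0,y1,k):
    c=cv2.resize(i[y0:y1,x0:x1],None,fx=k,fy=k,interpolation=cv2.INTER_CUBIC)
    for x in range(x0-x0%10+10,x1,10): cv2.line(c,((x-x0)*k,0),((x-x0)*k,6 if x%50 else 18),(0,255,255),1)
    for y in range(y0-y0%10+10,y1,10): cv2.line(c,(0,(y-y0)*k),(6 if y%50 else 18,(y-y0)*k),(0,255,255),1)
    cv2.imwrite(f"pics/{n}.png",c)
crop("cl",140,300,175,310,4); crop("cr",315,485,190,310,4)
```

```text
(no output)
```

View pics/cl.png

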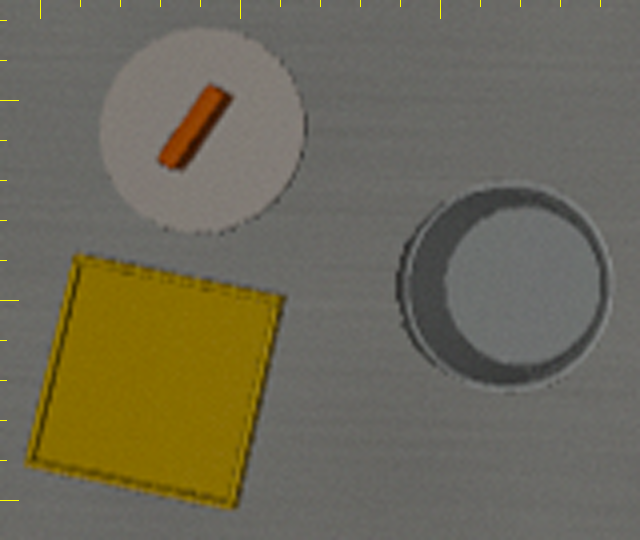

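View pics/cr.png

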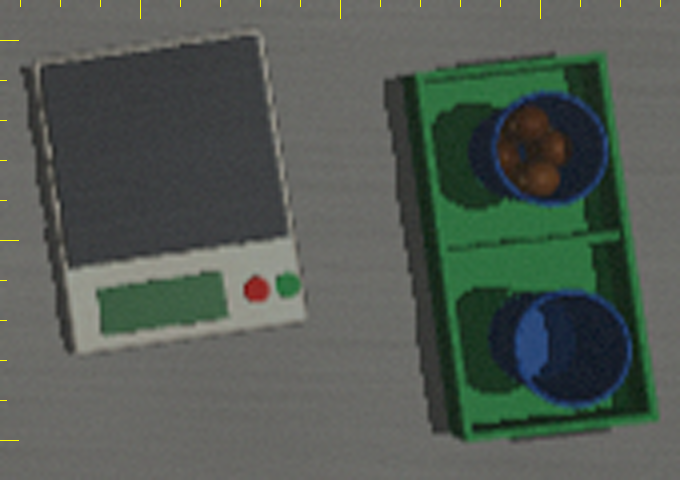

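The crops give, in full-image pixels:
- **Lid:** disc centre (190.5,207.9), bar ends (182.5,216.2) and (195.5,197.6).
- **Tray:** centre (178.8,270.2).
- **Tub:** rim centre (267.1,246.5).
- **Scale plate:** centre (356,227.9).
- **Cups:** filled rim (453,227.1), spare rim (458.4,277).

Next I'll convert these to world coordinates and check them against the known sizes.

```bash
cat > h.py <<'E'
from station import env, set_gripper, viewer, workorder
import numpy as np, cv2
from scipy.spatial.transform import Rotation as R
np.set_printoptions(precision=1,suppress=True)
def px2w(uv,h,name="top",pose=None):
    P=viewer.camera_params(name); T=P["pose"] if pose is None else pose@P["tool_from_camera"]
    d=T[:3,:3]@np.array([(uv[0]-P["cx"])/P["fx"],-(uv[1]-P["cy"])/P["fy"],-1])
    return T[:3,3]+d*(h-T[2,3])/d[2]
def toolpose():
    s=env.read_state(); T=np.eye(4); T[:3,:3]=R.from_quat(s["orientation"]).as_matrix(); T[:3,3]=s["tool_pos"]; return T
def down(yaw):   # tool y (closing line) horizontal at world angle yaw, z down
    y=np.array([np.cos(yaw),np.sin(yaw),0]); z=np.array([0,0,-1.])
    return R.from_matrix(np.c_[np.cross(y,z),y,z])
def lean(a,tilt,flip=0):  # cup tipped by tilt toward azimuth a, tool leaning 45 deg away from it
    p=np.array([np.cos(a),np.sin(a),0]); k=np.array([0,0,1.]); y=np.cross(k,p)*(-1 if flip else 1)
    e=-np.pi/4-tilt; z=np.cos(e)*p+np.sin(e)*k
    return R.from_matrix(np.c_[np.cross(y,z),y,z])
def tcp(G,r): return np.asarray(G,float)-61*r.as_matrix()[:,2]
HG=48.
def pour_G(lip,a,tilt):   # grasp point putting the cup's lower lip at lip
    p=np.array([np.cos(a),np.sin(a),0]); k=np.array([0,0,1.])
    ax=np.sin(tilt)*p+np.cos(tilt)*k; pe=np.cos(tilt)*p-np.sin(tilt)*k
    return np.asarray(lip,float)-35*pe-(90-HG)*ax
E
python3 - <<'E'
from h import *
def w(s,o,k,h): return px2w((o[0]+s[0]/k,o[1]+s[1]/k),h)
L=(140,175);Rr=(315,190)
for n,pts,o,h in [("bar",[(211,84),(233,97),(181,170),(159,160)],L,37),("tray",[(76,255),(285,297),(234,509),(26,463)],L,14),
 ("plate",[(40,65),(258,37),(288,237),(69,267)],Rr,40),("crate",[(415,72),(605,55),(657,418),(466,440)],Rr,45),
 ("lid",[(99,131.5),(202,28),(305,131.5),(202,235)],L,11),("tub",[(404,286),(508.5,180),(613,286),(508.5,392)],L,75),
 ("cup",[(495,148.5),(552,91),(609,148.5),(552,206)],Rr,90+5),("spare",[(515,348),(573.5,290),(632,348),(573.5,406)],Rr,95)]:
    W=np.array([w(q,o,4,h) for q in pts])[:,:2]; e=np.diff(np.r_[W,W[:1]],axis=0)
    print(n,W.mean(0),"edges",np.linalg.norm(e,axis=1),"diag",np.linalg.norm(W[0]-W[2]),np.linalg.norm(W[1]-W[3]),"ang",np.degrees(np.arctan2(e[:,1],e[:,0])))
for n,uv,h in[("fin",(264,134),105),("nest",(357,133),114)]: print(n,px2w(uv,h))
E
```

```text
bar [584.7 349.8] edges [16.8 57.  15.8 58.6] diag 58.209667515254225 61.79857744475474 ang [-119.   146.8   67.2  -32. ]
tray [422.3 375.1] edges [140.5 138.  138.7 136.1] diag 195.03922060252137 196.20662418871956 ang [-99.9 169.   79.3 -10.3]
plate [539.7 -79.2] edges [139.8 127.5 138.8 128.8] diag 189.82935448468155 188.7428799175967 ang [ -81.6 -171.2   99.     9.2]
crate [ 486.2 -310.8] edges [119.8 225.6 118.1 228.9] diag 257.20479024672835 255.80483812470615 ang [ -83.8 -172.8   97.8    7.6]
lid [584.5 354.1] edges [95.3 98.5 94.5 98. ] diag 136.4971419064513 136.68038553604057 ang [ -42.7 -133.2  137.    47.3]
tub [488.2 139.6] edges [90.9 91.9 90.1 91.4] diag 128.50367462337553 129.11420453017442 ang [ -43.1 -133.8  136.6   46.7]
cup [ 543.7 -308. ] edges [49.2 47.6 49.  47.4] diag 67.79468463892673 68.77320868346061 ang [ -44.3 -135.3  135.5   44.9]
spare [ 426.1 -319.2] edges [49.2 47.4 49.  47.3] diag 68.69536427060572 67.66905706260661 ang [ -45.1 -134.4  134.8   45.8]
fin [762.2 152.4 105. ]
nest [765.8 -74.8 114. ]
```

Sizes match (tub 129, lid 136.5, cup 68, tray 139, plate 139x128). Now I'll search which leaning directions the arm can do.

Run:
```python
from h import *
tub=np.array([488,139.5,0]); 
def ok(G,r):
    q=env.ik(tcp(G,r),r.as_quat()); return q
for f in (0,1):
  for d in range(0,360,30):
    a=np.radians(d); p=np.array([np.cos(a),np.sin(a),0]); out=[]
    q=ok([540,-79,40+HG],lean(a,0,f)); out.append(q is not None); q2=ok([540,-79,160+HG],lean(a,0,f));out.append(q2 is not None)
    qs=[ok(pour_G(tub-22*p+[0,0,120 if t<70 else 100],a,np.radians(t)),lean(a,np.radians(t),f)) for t in (0,30,60,80,100,120)]
    s="".join("01"[x is not None] for x in qs)
    t=ok([422,375,5+HG],lean(a,0,f)) is not None
    print(f,d,out,s,t, q if s.endswith("1111") else "", qs[2] if s.endswith("1111") else "",qs[-1] if s.endswith("1111") else "")
for yaw in (0,45,90,135,-45): print(yaw,[env.ik(tcp(g,down(np.radians(yaw))),down(np.radians(yaw)).as_quat()) is not None for g in([544,-308,75],[544,-308,200],[540,-79,112],[586,352,30],[488,140,120])])
```

```text
0 0 [True, True] 111111 False [-0.3  0.6  2.3  2.8  0.6  1.7] [ 0.3  0.4  2.   0.1  1.  -1.4] [ 0.2  1.   1.4  0.2  2.1 -1.4]
0 30 [True, False] 111111 True [-0.5  0.6  2.2  1.8  0.7  2. ] [ 0.3  0.4  2.  -0.1  1.  -1.8] [ 0.3  1.   1.4 -0.2  2.1 -1.7]
0 60 [True, True] 101111 True [-0.6  0.7  2.   1.1  0.9  2.2] [ 0.3  0.4  2.  -0.2  0.9 -2.2] [ 0.5  0.9  1.5 -0.6  1.9 -1.9]
0 90 [True, True] 100111 True   
0 120 [True, True] 110111 True   
0 150 [True, True] 110001 True   
0 180 [True, True] 111011 True   
0 210 [True, True] 111111 True [ 0.   0.8  1.5 -0.4  1.5  1.2] [0.3 0.4 2.  0.1 0.5 1.2] [ 0.   0.8  2.4  2.7  1.4 -1.6]
0 240 [True, True] 111111 True [ 0.1  0.8  1.7 -0.6  1.3  1. ] [0.3 0.4 2.  0.3 0.6 0.5] [-0.2  0.8  2.2  1.8  1.3 -1.4]
0 270 [True, True] 111111 True [ 0.2  0.7  1.9 -0.9  1.   0.9] [ 0.3  0.4  2.   0.4  0.7 -0. ] [-0.2  0.8  2.   1.3  1.4 -1.2]
0 300 [False, True] 111111 True None [ 0.3  0.4  2.   0.3  0.8 -0.5] [-0.1  0.9  1.7  0.9  1.7 -1.1]
0 330 [True, False] 011111 True [0.  0.6 2.3 3.9 0.6 1.3] [ 0.3  0.4  2.   0.2  0.9 -0.9] [ 0.   0.9  1.5  0.5  1.9 
[... 506 characters left out ...]
rue, True] 111111 True [-0.4  0.8  1.6  0.4  1.5 -1.1] [ 0.3  0.4  2.  -0.4  0.7  0. ] [ 0.7  0.8  2.  -1.3  1.4  1.2]
1 150 [True, True] 111101 True   
1 180 [True, True] 111111 True [-0.1  0.9  1.4 -0.1  1.6 -1.7] [ 0.3  0.4  2.  -0.1  0.5 -1.2] [0.5 0.8 2.4 3.6 1.4 1.6]
1 210 [True, True] 111011 True   
1 240 [True, True] 110011 True   
1 270 [True, True] 110111 True   
1 300 [False, False] 100111 True   
1 330 [True, False] 001111 True [ 0.   0.6  2.3  3.9  0.6 -1.8] [0.3 0.4 2.  0.2 0.9 2.2] [0.  0.9 1.5 0.5 1.9 1.9]
0 [True, True, True, True, True]
45 [True, True, True, True, True]
90 [True, True, True, True, True]
135 [False, False, True, True, True]
-45 [True, True, True, True, True]
```

Run:
```python
from h import *
r=down(np.radians(97)); q=env.ik(tcp([543.7,-307.5,200],r),r.as_quat())
if q is None or abs(q[5])>2.3: r=down(np.radians(97-180))
G=lambda x,y,z:tcp([x,y,z],r)
env.reach(G(543.7,-307.5,190),r.as_quat())
env.move_l(G(543.7,-307.5,75),rate=150)
print(set_gripper(50)); s=env.read_state(); print(s["width"],s["grip_force"],s["force"])
env.move_l(G(543.7,-307.5,200),rate=120)
s=env.read_state(); print(s["width"],s["grip_force"],s["force"],s["time_s"])
cv2.imwrite("pics/a.png",cv2.vconcat([viewer.camera("scene")]))
env.move_l(G(540,-79,200),rate=150)
env.move_l(G(540,-79,120),rate=120)
print(env.move_l(G(540,-79,105),rate=25,f_stop=2)); s=env.read_state(); print(s["tool_pos"],s["force"],s["width"],s["time_s"])
```

```text
False
68.1318439931142 30.00122413116742 [-0.2  1.2  4.9]
67.85223126329058 30.0047266153274 [ 0.2  0.3 -1.8] 4.5667
True
[540.2 -78.8 171.3] [0.1 0.5 2.9] 68.0465858404827 7.5583
```

Run:
```python
from h import *
set_gripper(88); p=np.array(env.read_state()["tool_pos"])
env.move_l(p+[0,0,100],rate=150); env.hold(0.9)
im=viewer.camera("top"); cv2.imwrite("pics/b.png",cv2.resize(im[180:310,140:490],None,fx=2.2,fy=2.2))
T=toolpose(); cv2.imwrite("pics/c.png",viewer.camera("wrist")); print(T, env.read_state()["time_s"])
```

```text
[[ -1.   -0.1  -0.  539.7]
 [ -0.1   1.    0.  -78.9]
 [  0.    0.   -1.  271. ]
 [  0.    0.    0.    1. ]] 9.9
```

View pics/c.png

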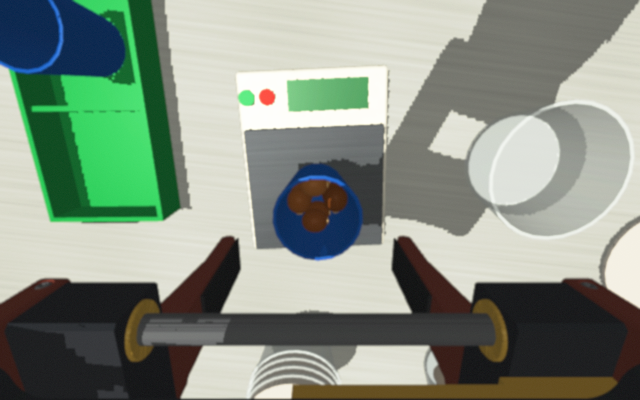

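The cup stands upright on the plate, rim centre about (318,217), with the nuts inside. The tub rim spans columns 489–633 and rows 101–238. I'll cross-check both, then take the leaning grasp and lift.

Run:
```python
from h import *
T=toolpose(); print("cup",px2w((318,217),130,"wrist",T)); print("tub",px2w((561,169.5),75,"wrist",T))
a=np.pi/2; r=lean(a,0,1); C=np.array([540,-79,40+HG])
back=r.as_matrix()[:,2]
env.reach(tcp(C-110*back,r),r.as_quat())
env.move_l(tcp(C,r),rate=120)
set_gripper(50); s=env.read_state(); print(s["width"],s["grip_force"],s["force"])
env.move_l(tcp(C+[0,0,130],r),rate=120); s=env.read_state(); print(s["width"],s["grip_force"],s["qpos"],s["time_s"])
cv2.imwrite("pics/d.png",viewer.camera("scene"))
```

```text
cup [539.8 -76.8 130. ]
tub [486.8 140.2  75. ]
64.7323027867892 29.829497662140056 [-0.7 -1.9  3.1]
64.99537184377486 29.92347178471391 [-0.5  0.5  1.7  0.7  1.4 -0.8] 13.6083
```

View pics/d.png

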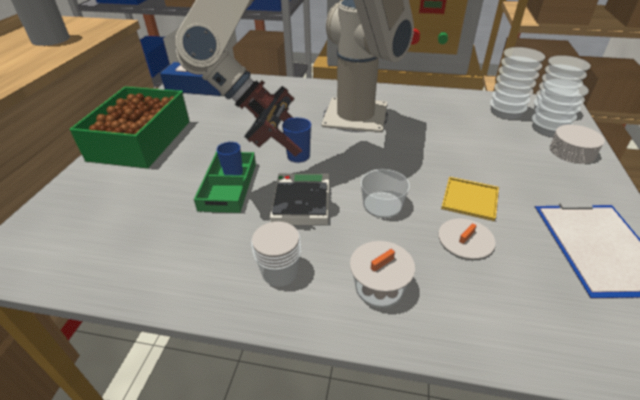

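The cup hangs upright in the leaning grasp at (297,140), and the crate and bystanders are untouched. Now I'll pour, pivoting about the lip over the tub.

Run:
```python
from h import *
a=np.pi/2; tub=np.array([488,139.7,0]); p=np.array([0,1,0])
def go(t,lz,off,rate):
    t=np.radians(t); r=lean(a,t,1); env.move_l(tcp(pour_G(tub+off*p+[0,0,lz],a,t),r),r.as_quat(),rate=rate)
go(0,230,-40,170)
go(30,180,-30,90)
go(60,122,-25,70)
for t in range(70,121,10): go(t,122-(t-60)*.3,-25,45)
env.hold(0.6)
cv2.imwrite("pics/e.png",viewer.camera("top")[150:330,150:400].repeat(3,0).repeat(3,1))
print(env.read_state()["width"],env.read_state()["time_s"])
```

```text
64.98516143374047 19.6667
```

View pics/e.png

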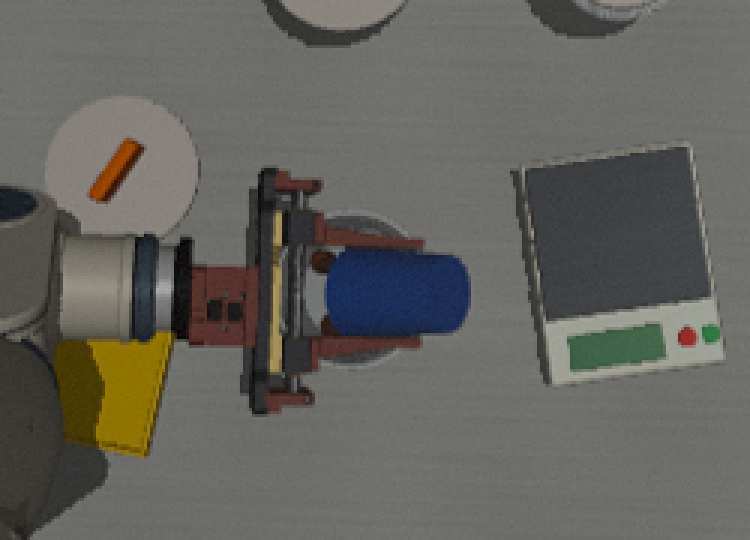

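Nuts show inside the tub at about (258,237) and (259,258). I'll tip slightly more, back off upright to the scale side, and look.

Run:
```python
from h import *
a=np.pi/2; tub=np.array([488,139.7,0]); p=np.array([0,1,0])
def go(t,lz,off,rate):
    t=np.radians(t); r=lean(a,t,1); env.move_l(tcp(pour_G(tub+off*p+[0,0,lz],a,t),r),r.as_quat(),rate=rate)
go(124,104,-25,40); env.hold(0.3)
go(100,140,-25,100)
go(50,170,-35,120)
go(0,230,-120,170)
i=viewer.camera("top"); s=viewer.camera("scene")
A=cv2.resize(i[200:290,230:340],(660,540),interpolation=cv2.INTER_CUBIC)
cv2.imwrite("pics/f.png",A); cv2.imwrite("pics/g.png",s)
print(env.read_state()["width"],env.read_state()["time_s"])
```

```text
64.89346791232717 23.5417
```

View pics/f.png

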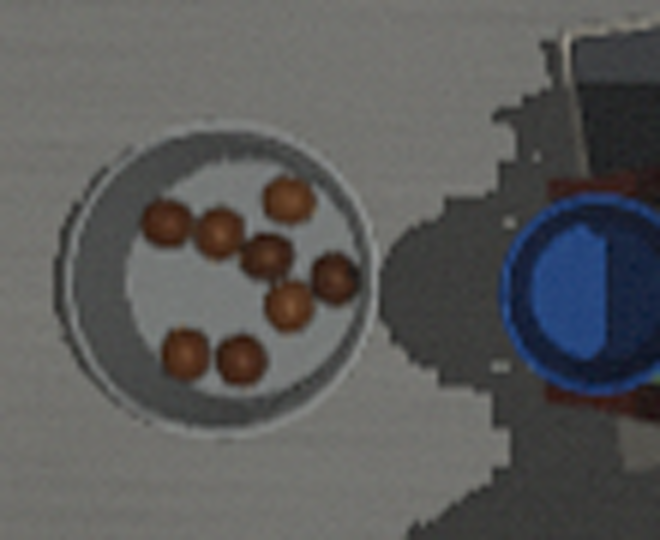

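All eight nuts are in the tub and the cup is empty. The tub rim centre is still at (267,246), so the tub hasn't moved. Next, the cup goes into the tray.

Run:
```python
from h import *
r=lean(np.pi/2,0,1); c=np.array([422.3,375.1,0]); z=np.array([0,0,1])
env.move_l(tcp(c+190*z,r),rate=190)
env.move_l(tcp(c+62*z,r),rate=130)
print(env.move_l(tcp(c+47*z,r),rate=25,f_stop=2)); s=env.read_state(); print(np.array(s["tool_pos"])+61*r.as_matrix()[:,2],s["force"])
set_gripper(88); p=np.array(env.read_state()["tool_pos"])
env.move_l(p-130*r.as_matrix()[:,2],rate=130)
# above the lid for a wrist look
L=np.array([585,352,0]); d=down(np.radians(57.4))
q=env.ik(tcp(L+190*z,d),d.as_quat())
if q is None or abs(q[5])>2.3: d=down(np.radians(57.4-180))
env.reach(tcp(L+190*z,d),d.as_quat()); env.hold(.2)
T=toolpose(); w=viewer.camera("wrist"); t=viewer.camera("top"); np.save("T.npy",T)
cv2.imwrite("pics/w.png",w); cv2.imwrite("pics/t.png",t)
cv2.imwrite("pics/wt.png",cv2.vconcat([w[:, :640], cv2.resize(t[215:310,140:300],(336,200))if 0 else cv2.copyMakeBorder(cv2.resize(t[215:310,140:300],(336,200)),0,0,0,304,cv2.BORDER_CONSTANT)]))
print(env.read_state()["qpos"],env.read_state()["time_s"])
```

```text
True
[422.6 375.3  52.6] [1.  0.9 1.5]
[ 0.5  0.6  1.5  0.   1.1 -0.5] 30.4917
```

View pics/wt.png

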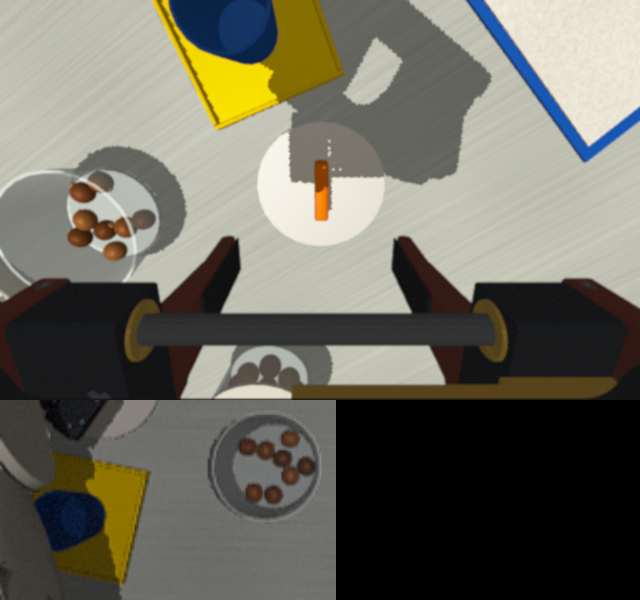

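The cup stands in the tray with all nuts in the tub. The lid disc spans columns 257–385 and rows 122–245, and the bar runs from (321.5,160) to (321.5,220), lined up with the fingers. Next I'll locate it, grip it, and put it on the tub.

Run:
```python
from h import *
T=np.load("T.npy"); z=np.array([0,0,1.])
dc=px2w((321,183.5),11,"wrist",T); bc=px2w((321.5,190),37,"wrist",T); print(dc,bc)
L=(dc+bc)/2; L[2]=0
assert np.linalg.norm(L[:2]-[585,352])<8
d=R.from_quat(env.read_state()["orientation"])
env.move_l(tcp(L+60*z,d),rate=150)
print(env.move_l(tcp(L+33*z,d),rate=50,f_stop=4), toolpose()[:3,3])
set_gripper(5); s=env.read_state(); print(s["width"],s["grip_force"])
env.move_l(tcp(L+160*z,d),rate=120)
s=env.read_state(); print(s["width"],s["force"],s["time_s"])
tub=np.array([487.8,139.8,0])
env.move_l(tcp(tub+160*z,d),rate=170); env.hold(.2)
T=toolpose(); np.save("T.npy",T); cv2.imwrite("pics/w2.png",viewer.camera("wrist"));print(env.read_state()["time_s"])
```

```text
[585.  358.1  11. ] [585.4 358.   37. ]
False [585.2 358.   93.8]
13.874907534495334 30.000121593475342
14.046636617899715 [-0.2  0.4 -0.2] 34.5333
36.3417
```

View pics/w2.png

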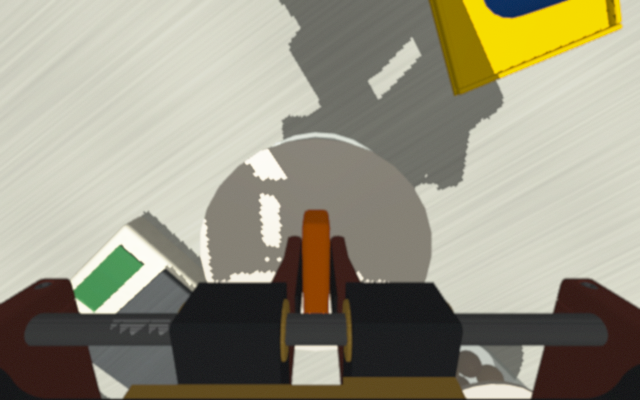

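The lid is held level and the bar is between the pads. The wrist and top measurements of the lid differ by about 5 mm along the bar. So I'll fit the disc's 68 mm edge circle numerically in the wrist and top pictures to get its offset in the hand.

```bash
cat > fit.py <<'E'
from h import *
from itertools import product
def proj(W,name,pose=None):
    P=viewer.camera_params(name); T=P["pose"] if pose is None else pose@P["tool_from_camera"]
    c=(W-T[:3,3])@T[:3,:3]; return np.c_[P["cx"]+P["fx"]*c[:,0]/-c[:,2],P["cy"]-P["fy"]*c[:,1]/-c[:,2]]
def fit(im,name,pose,c0,rad,h,angs,span=9):
    g=cv2.GaussianBlur(cv2.cvtColor(im,cv2.COLOR_BGR2GRAY).astype(np.float32),(0,0),1)
    u=np.c_[np.cos(angs),np.sin(angs)]; res=[]
    def samp(c,r):
        q=proj(np.c_[c+r*u,np.full(len(u),h)],name,pose).astype(np.float32)
        return cv2.remap(g,q[:,0].copy(),q[:,1].copy(),cv2.INTER_LINEAR)[:,0]
    for dx,dy in product(np.arange(-span,span+.1,1),repeat=2):
        c=np.asarray(c0)+[dx,dy]; res.append((np.minimum(abs(samp(c,rad+1.5)-samp(c,rad-1.5)),40).mean(),*c))
    return np.array(sorted(res)[::-1][:4])
E
python3 - <<'E'
from fit import *
T=np.load("T.npy"); w=cv2.imread("pics/w2.png"); t=viewer.camera("top"); cv2.imwrite("pics/t2.png",t)
h=T[2,3]-82.8; tub=[487.8,139.8]; print(T[:3,3],T[:3,0])
far=np.arctan2(T[1,0],T[0,0])  # tool x azimuth = toward camera's far side
A=np.linspace(-1.5,1.5,60)+far
print("wrist lid in hand",fit(w,"wrist",T,tub,68,h,A))
full=np.linspace(0,2*np.pi,120)
print("top lid in hand",fit(t,"top",None,tub,68,h,full))
t0=cv2.imread("pics/top0.png")
print("top tub",fit(t0,"top",None,tub,65,75,full)); print("top lid0",fit(t0,"top",None,[585,354],68,11,full))
c=cv2.imread("pics/c.png"); R0=down(np.radians(97)).as_matrix()
w1=cv2.imread("pics/w.png")
E
```

```text
[488.  140.3 220.9] [-0.8  0.5 -0. ]
wrist lid in hand [[ 33.2 491.8 138.8]
 [ 33.1 491.8 139.8]
 [ 32.3 491.8 137.8]
 [ 31.9 490.8 137.8]]
top lid in hand [[  4.8 490.8 139.8]
 [  4.7 489.8 138.8]
 [  4.7 489.8 139.8]
 [  4.7 490.8 138.8]]
top tub [[ 10.6 490.8 145.8]
 [ 10.6 489.8 145.8]
 [ 10.5 486.8 144.8]
 [ 10.5 491.8 145.8]]
top lid0 [[  8.2 587.  357. ]
 [  8.1 588.  357. ]
 [  8.  587.  356. ]
 [  8.  588.  356. ]]
```

The wrist and top cameras agree that the lid sits about (+3,−1) mm from the grasp point. Now I need a better tub fit, using its bright rim ring, from the top camera and a fresh wrist view with the lid held aside.

```bash
cat >> fit.py <<'E'
def ring(im,name,pose,c0,h,span=9,angs=np.linspace(0,2*np.pi,180)):
    g=cv2.cvtColor(im,cv2.COLOR_BGR2GRAY).astype(np.float32); u=np.c_[np.cos(angs),np.sin(angs)]; res=[]
    def samp(c,r):
        q=proj(np.c_[c+r*u,np.full(len(u),h)],name,pose).astype(np.float32)
        return cv2.remap(g,q[:,0].copy(),q[:,1].copy(),cv2.INTER_LINEAR)[:,0]
    for dx,dy in product(np.arange(-span,span+.1,1),repeat=2):
        c=np.asarray(c0)+[dx,dy]
        res.append((np.clip(samp(c,63.3)-np.maximum(samp(c,59.5),samp(c,67.5)),-30,30).mean(),*c))
    return np.array(sorted(res)[::-1][:5])
E
python3 - <<'E'
from fit import *
z=np.array([0,0,1.]); tub=np.array([488,141,0]); d=R.from_quat(env.read_state()["orientation"]); x=d.as_matrix()[:,0]
env.move_l(tcp(tub-140*x*[1,1,0]+200*z,d),rate=170); env.hold(.3)
T=toolpose(); w=viewer.camera("wrist"); np.save("T3.npy",T); cv2.imwrite("pics/w3.png",w)
print("wrist",ring(w,"wrist",T,tub[:2],75))
for n in("top0","t"): print(n,ring(cv2.imread(f"pics/{n}.png"),"top",None,tub[:2],75))
far=np.arctan2(x[1],x[0])
c=T[:2,3]+[3,-1.3]
print("lid rel tcp",fit(w,"wrist",T,c,68,T[2,3]-82.8,np.linspace(-1.5,1.5,60)+far)[:,1:]-T[:2,3],env.read_state()["time_s"])
E
```

```text
wrist [[ 13.9 491.  142. ]
 [ 13.8 490.  142. ]
 [ 13.  491.  141. ]
 [ 12.2 490.  141. ]
 [ 11.6 489.  142. ]]
top0 [[ 11.9 489.  140. ]
 [ 11.5 490.  140. ]
 [ 10.2 489.  139. ]
 [  9.9 490.  139. ]
 [  9.2 489.  141. ]]Traceback (most recent call last):
  File "<stdin>", line 6, in <module>
  File "fit.py", line 22, in ring
    res.append((np.clip(samp(c,63.3)-np.maximum(samp(c,59.5),samp(c,67.5)),-30,30).mean(),*c))
                                                ~~~~^^^^^^^^
  File "fit.py", line 18, in samp
    q=proj(np.c_[c+r*u,np.full(len(u),h)],name,pose).astype(np.float32)
      ~~~~^^^^^^^^^^^^^^^^^^^^^^^^^^^^^^^^^^^^^^^^^^
  File "fit.py", line 4, in proj
    P=viewer.camera_params(name); T=P["pose"] if pose is None else pose@P["tool_from_camera"]
ValueError: time passes only in moves, steps and waits
```

Tub centre is (490,141), with the two cameras within 2 mm of each other. Lowering the lid with the in-hand offset applied.

Run:
```python
from h import *
P=np.array([487,142.3,0]); z=np.array([0,0,1.])
env.move_l(P+235*z,rate=170); env.move_l(P+180*z,rate=100); env.hold(.2)
f=env.move_l(P+159*z,rate=20,f_stop=4); s=env.read_state(); print(f,s["tool_pos"],s["force"],s["wrist_torque"],s["time_s"])
```

```text
True [486.9 142.3 162.4] [-1.2 -0.5  6.4] [-0.  0.  0.] 40.4667
```

Contact came at 162.4 mm against 161.8 expected, so the lid is home. Releasing, backing off, and checking numerically.

```bash
python3 - <<'E'
from fit import *
set_gripper(60); p=np.array(env.read_state()["tool_pos"])
env.move_l(p+[0,0,120],rate=120); env.hold(.2)
T=toolpose(); w=viewer.camera("wrist"); cv2.imwrite("pics/w4.png",w)
A=np.linspace(-1.5,1.5,40)+np.arctan2(T[1,0],T[0,0])
print("lid",fit(w,"wrist",T,[490,141],68,79,A,6)[:2])
env.move_joints([-1.168,0.423,1.63,0,1.089,-0.019]); t=viewer.camera("top"); cv2.imwrite("pics/t4.png",t)
print("lid top",fit(t,"top",None,[490,141],68,79,np.linspace(0,6.28,60),6)[:3],env.read_state()["time_s"])
E
python3 - <<'E'
import cv2,numpy as np
t=cv2.imread("pics/t4.png"); h=cv2.cvtColor(t,cv2.COLOR_BGR2HSV)
for n,lo,hi in(("blue",(105,100,30),(130,255,255)),("orange",(3,150,100),(15,255,255)),("yellow",(20,150,60),(35,255,255))):
    k,_,s,c=cv2.connectedComponentsWithStats(cv2.inRange(h,lo,hi)); print(n,[(s[i,4],c[i].round(1).tolist()) for i in range(1,k) if s[i,4]>25])
E
```

```text
lid [[ 23.7 490.  141. ]
 [ 23.4 491.  141. ]]
lid top [[ 12.5 489.  140. ]
 [ 12.3 490.  140. ]
 [ 12.1 489.  141. ]] 45.425
blue [(np.int32(1344), [71.6, 214.3]), (np.int32(800), [170.1, 271.2]), (np.int32(633), [455.1, 276.3])]
orange [(np.int32(119), [262.6, 130.6]), (np.int32(127), [265.0, 246.1])]
yellow [(np.int32(2074), [181.4, 269.4])]
```

```bash
python3 -c "
from station import workorder
print(workorder.sign_off())"
```

```text
the job is handed in; nothing more can be done
None
```

I handed the job in after about 45 s of robot time. By my camera checks the cup was weighed, all eight nuts are in the tub, the empty cup stands in the tray and the lid is fully home; the judge's verdict was not reported back.

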